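Scoop the dominoes back into their caddy

TASK

Clear the game away: pick up the orange scoop by its black handle, scoop up the two black dominoes lying in the low wooden pen and tip them, from close above, into the open top tier of the clear domino caddy. Move the dominoes with the scoop only, never touching them with the gripper, then set the scoop back flat in the middle of its grey coaster and let go. Leave the steel cup and the amber jar where they stand.

Things in the scene. Friction and masses are not known exactly. Their poses are not given: they have to be found in the camera images.
- scoop: Loose orange dustpan-like scoop, 140 g, 116 mm wide (y), 100 mm long (x), open at its -x end, which points to the robot at the start. Underside flat; floor 5 mm thick, its front 30 mm ramping down to a 1.5 mm lip. Side walls 30 mm high, back wall 36 mm high with inner face at x = +46 mm; 110 mm wide inside. Origin: on the underside midway between lip (x -50 mm) and back (+50 mm); z up.
- scoop_grip (a point): Where to grip the scoop: the middle of its black handle block, 40 mm +x and 74 mm above the scoop's origin. The block is 44 mm long (scoop x, +18 to +62 mm), 14 mm wide (scoop y) and spans 58 to 94 mm above the underside; grip it across its 14 mm from above.
- scoop_tip (a point): Middle of the scoop's front lip at the underside, 50 mm -x of the scoop's origin.
- coaster: Fixed grey silicone coaster, rectangular, 170 (x) x 150 (y) x 4 mm thick, the scoop's place. Origin: centre of its underside, on the table.
- pen: Fixed wooden frame of three walls, 30 mm high, 12 mm thick, no floor: the dominoes lie on the table in it. Origin: on the table, middle of the near (robot-side) wall's inner face; x points away from the robot into the pen. Inside 180 mm wide (y +-90 mm); side walls run to x = 120 mm; far side open. The near wall is a stop against which the scoop can be driven under the dominoes.
- domino_a: Loose black jumbo domino with white pips, 64 (x) x 32 (y) x 14 mm (z), fully rounded edges (radius 7 mm), polished and slippery, 40 g. Origin: its centre, 7 mm above the table. It lies nearer to the pen's near wall, its long side roughly along the wall.
- domino_b: The second black domino, same size, origin at its centre; lies farther from the near wall, roughly parallel to it.
- caddy: Fixed clear acrylic caddy of two stacked trays, 130 (x) x 180 (y) x 95 mm high, walls 4 mm. The upper tier is open at the top: inner floor 54 mm and rim 95 mm above the table, inside 122 (x) x 172 mm (y). The lower tier is covered and already holds dominoes that stay there. Origin: centre of the underside, on the table.
- caddy_floor (a point): Centre of the upper tier's inner floor, 54 mm above the table.
- cup: Loose stainless steel espresso cup, 62 mm across at the rim, 60 mm high. Origin: centre of its underside. Bystander.
- jar: Loose amber glass jar with wooden lid, 70 mm across, 100 mm high. Origin: centre of its underside. Bystander.

How it is judged:
On the way, in this order (a step that is already met when the one before it is completed fails the run):
1. at least one domino rides in the scoop, lifted clear of the pen (((x of domino_a in the frame of scoop between -0.06 and 0.05 m and y of domino_a in the frame of scoop between -0.06 and 0.06 m and z of domino_a in the frame of scoop between 0 and 0.06 m and height (world z) of domino_a above 0.07 m) or (x of domino_b in the frame of scoop between -0.06 and 0.05 m and y of domino_b in the frame of scoop between -0.06 and 0.06 m and z of domino_b in the frame of scoop between 0 and 0.06 m and height (world z) of domino_b above 0.07 m))), for 0.3 s.
2. both dominoes lie in the caddy's top tier (x of domino_a in the frame of caddy between -0.064 and 0.064 m and y of domino_a in the frame of caddy between -0.089 and 0.089 m and z of domino_a in the frame of caddy between 0.054 and 0.098 m and x of domino_b in the frame of caddy between -0.064 and 0.064 m and y of domino_b in the frame of caddy between -0.089 and 0.089 m and z of domino_b in the frame of caddy between 0.054 and 0.098 m), for 0.2 s.
At the end, for the whole second after the job is handed in: Both dominoes rest inside the caddy's top tier (centres within its walls, below its rim); the scoop stands flat (within 0.08 rad) and still on the grey coaster, its origin within 35 mm of the coaster's centre, facing any way; the cup and jar stand upright (all of step 2 and linear speed of each of domino_a, domino_b, scoop below 0.03 m/s and horizontal distance between scoop and coaster below 0.035 m and angle between scoop's own z axis and vertical below 0.08 rad and z of scoop in the frame of coaster between 0.001 and 0.009 m and angle between each of cup, jar's own z axis and vertical below 0.2 rad); the robot touches nothing.
It fails at once if the gripper or arm touches a domino (contact force between any of the fingers, the arm and domino_a above 0.3 N or contact force between any of the fingers, the arm and domino_b above 0.3 N).
It fails at once if a domino is flung or dropped from a height (over 2 m/s) (linear speed of any of domino_a, domino_b above 2 m/s).
It fails at once if the cup or the jar is shifted by more than 30 mm (distance of any of cup, jar from where it was at the start of the episode above 0.03 m).
It also fails if it takes over 58 s, if anything falls off the work surface, if the arm or the gripper's body presses on something with over 40 N, if the wrist force passes 120 N, or if a joint passes its speed limit or range.

ROBOT

A 6-joint arm with a two-finger parallel gripper is mounted at the origin on the work surface. World frame = base frame: x ahead of the robot, y to its left, z up, the work surface at z = 0. Lengths are in m, angles in rad, forces in N, time in s.
With the tool pointing down it reaches from about 0.225 to 0.725 m from the base axis. Payload 3.1 kg.
Tool frame: the origin (TCP) lies midway between the tips of the shut fingers; the grasp point (between the pads) lies 19 mm behind it; z points along the fingers, y is the line along which they close (so a half turn about z gives the same grasp; the last joint's range is limited). The gripper opens to 85 mm and grips with 20 to 120 N. Pads are 22 mm wide; open, the fingers measure 114 mm over their backs; the gripper's body (76 mm by 85 mm) begins 54 mm behind the grasp point. The pads swing forward as they close: fully open they stand 13 mm farther back than shut.
Start: joints at [-1.287, 0.048, 0.099, 1.622, 0, 1.443], TCP at [0.21, -0.481, 0.231] pointing down, gripper open.
Joint ranges: [-2.91, 2.91], [-0.99, 1.94], [-1.21, 1.42], [-2.12, 2.29], [-1.49, 1.47], [-3.14, 3.14]. Speed limits (rad/s): [2.79, 2.79, 3.14, 3.14, 3.14, 3.14].

INTERFACE

Orientations are given as a 3x3 rotation matrix whose columns are the frame's x, y, z axes.
In Python, from plant import env gives the robot as it stands.
- The arm moves only by the shell command python3 -m pendant 'ROWS' [FORCE]. ROWS is JSON, a list of rows, each a list of 7 numbers: the shift along the tool's x, y, z each as a share of 30 mm, from -1 to 1, then the turn, a rotation vector about the tool's x, y, z each as a share of 0.15 rad, from -1 to 1, then the opening, from -1 (shut) to 1 (fully open). A call has 1 to 12 rows; each row shifts and turns the commanded pose from where the row before left it, along the tool's axes as they then stand; what a row does not reach is not made up. A row lasts 1/10 s, in which the tool goes at most 50 mm and 8.59 degrees, less where a joint would pass 70% of its speed; a pose out of reach is approached as far as the arm can. A call with a number of a shift or a turn outside -1 to 1 is refused whole. A call with a gripper value outside its range is refused whole. The fingers move at their own pace and stop on an object; FORCE is the grip in N (left out, the last holds). Time passes only in rows, so rows that do not move let the fingers close. It gives the time, the measured TCP pose, the force, the opening and the grip force at its end, in the units of the state.
- env.get_state(): the state, without advancing time (a new reading comes with each control period).
- env.snapshot(name): name is "scene" or "side" or "wrist"; returns a dict with "image" (400x640x3 uint8, blue, green, red), "K" (3x3 intrinsics, pixels), "R" (3x3) and "t" (3): a world point X has camera coordinates R X + t. Camera axes: x right, y down, z forward; pixel columns grow to the right and rows downward; lengths in m; the calibration is good to about 2 mm. A picture is of the moment at which its call begins. There is no depth.
- env.job_done(): hands the job in; it is judged then, once.
The state is a dict: "t": time; "joint_pos": joint angles; "joint_velocities": joint speeds; "effort": joint torques, N m; "ee_pos": TCP position; "tool_rot": TCP orientation; "contact_force": force on the tool from outside, world axes, zero at the start; "ft_torque": the same for the moment, N m; "width": opening from 0.0 (shut) to 1.0 (fully open); "finger_force": force on a finger pad.
Only numpy, scipy, OpenCV 4.12 (cv2) and the standard library are available. Lean on these libraries where they do the work, as an engineer would, in place of code of your own. Each camera call takes 0.05 s, during which the arm holds its last target. There are 200 camera calls.

## Working session

There is one attempt and no reset: what is moved stays moved. The work goes in short steps, Python scripts to look and compute and a shell command to move; the robot and the scene stay as the last step left them, time stands still between calls to the robot, and variables do not carry over. Pictures are saved under pics/ and viewed, at most 10 in all, crops included, and the job is handed in when it is done.

```bash
ls; mkdir -p pics; python3 - <<'E'
from plant import env
import cv2,pickle
d={}
for n in("scene","side","wrist"):
    s=env.snapshot(n);d[n]=s;cv2.imwrite(f"pics/{n}0.png",s["image"])
    print(n,s["K"],s["R"],s["t"])
pickle.dump(d,open("s0.pkl","wb"))
st=env.get_state();print(st["t"],st["ee_pos"],st["tool_rot"],st["width"])
E
```

```text
pics
scene [[421.85988115   0.         319.02423743]
 [  0.         421.85988115 197.87461984]
 [  0.           0.           1.        ]] [[ 0.75661995  0.65379633  0.00875245]
 [ 0.56114961 -0.64241535 -0.52193259]
 [-0.3356149   0.39981604 -0.85294183]] [-0.44818805 -0.27189583  1.19867494]
side [[398.72530567   0.         310.57749299]
 [  0.         398.72530567 194.46759825]
 [  0.           0.           1.        ]] [[-0.733996   -0.67906857  0.01075892]
 [-0.41445129  0.43531241 -0.79920788]
 [ 0.53803345 -0.59107444 -0.60095841]] [0.40597007 0.29017439 0.84055399]
wrist [[292.08745165   0.         321.76507754]
 [  0.         292.08745165 201.34897497]
 [  0.           0.           1.        ]] [[ 0.40027987 -0.91638914 -0.00263851]
 [-0.87616249 -0.38354939  0.29194034]
 [-0.26854296 -0.11454607 -0.95643289]] [-0.52405705 -0.03758231  0.37822293]
0.15 [ 0.20998401 -0.48064049  0.23036657] [[ 9.16408131e-01  4.00244761e-01 -5.17998114e-04]
 [ 4.00245018e-01 -9.16406370e-01  1.81417396e-03]
 [ 2.51416852e-04 -1.86984993e-03 -9.99998220e-01]] 0.9989817225027271
```

View pics/scene0.png

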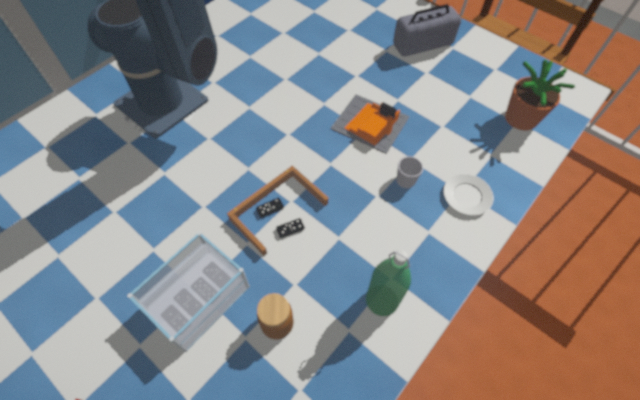

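View pics/side0.png

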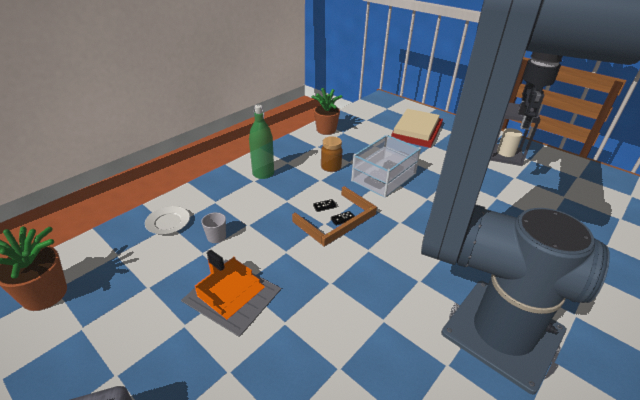

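Scene view: scoop near (373,120), coaster (370,122), pen corners (232,215),(293,170), dominoes (269,208),(290,229), caddy (190,285), cup (409,172), jar (275,312). Side view: the handle is at (216,261) and the dominoes at (325,205),(342,217). Next I'll zoom in for corners.

```bash
python3 - <<'E'
import cv2,pickle,numpy as np
d=pickle.load(open("s0.pkl","rb"))
def tile(n,x,y,w,h):
    im=d[n]["image"][y:y+h,x:x+w]; k=400/w
    im=cv2.resize(im,(400,300),interpolation=cv2.INTER_CUBIC)
    for i in range(0,w,20):
        cv2.putText(im,str(x+i),(int(i*k),10),0,.35,(0,0,255),1);cv2.line(im,(int(i*k),12),(int(i*k),18),(0,0,255),1)
    for j in range(0,h,15):
        cv2.putText(im,str(y+j),(0,int(j*k)+4),0,.35,(0,0,255),1)
    return im
a=np.hstack([tile("scene",320,85,100,75),tile("scene",220,160,120,90)])
b=np.hstack([tile("side",180,245,120,90),tile("side",290,175,100,75)])
cv2.imwrite("pics/z1.png",np.vstack([a,b]))
E
```

```text
(no output)
```

View pics/z1.png

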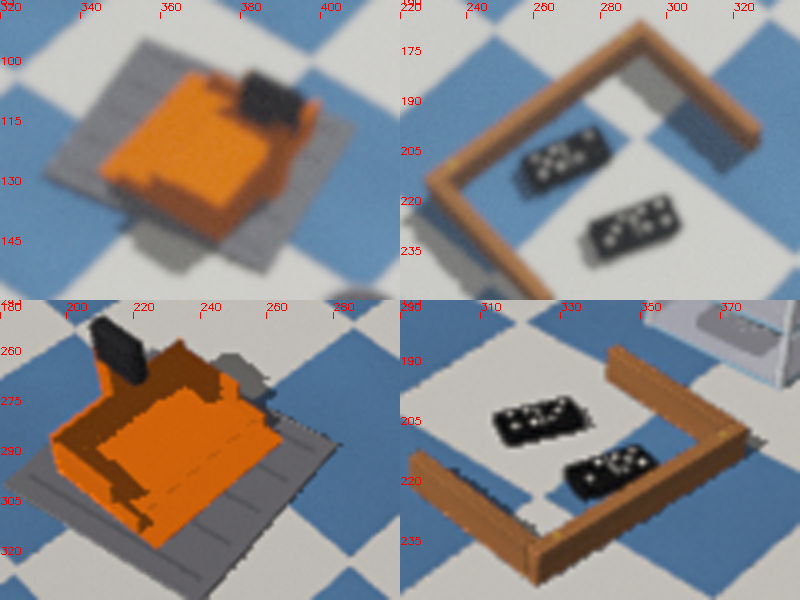

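```bash
cat >h.py <<'E'
import numpy as np,cv2
from scipy.optimize import least_squares
def proj(s,X):
    c=np.asarray(X,float)@np.asarray(s["R"]).T+s["t"]; q=c@np.asarray(s["K"]).T
    return q[:,:2]/q[:,2:]
def tri(*ob):  # (snap,(u,v)) -> point, rms px
    f=lambda X:np.concatenate([proj(s,[X])[0]-uv for s,uv in ob])
    r=least_squares(f,[.45,0,.05]); return r.x,np.sqrt(np.mean(r.fun**2))
def place(p,L):
    L=np.asarray(L,float)/1000;c,s=np.cos(p[3]),np.sin(p[3])
    return L@np.array([[c,s,0],[-s,c,0],[0,0,1]])+p[:3]
def fit(obs,p0,free=(0,1,2,3)):  # obs: (snap, local mm, (u,v))
    free=list(free);p=np.array(p0,float)
    def f(q):
        p[free]=q
        return np.concatenate([proj(s,place(p,[l]))[0]-uv for s,l,uv in obs])
    r=least_squares(f,p[free],loss="soft_l1"); f(r.x)
    return p.copy(),np.abs(f(r.x)).round(1)
def ray(s,uv,z):
    R=np.asarray(s["R"]);d=R.T@np.linalg.inv(s["K"])@[uv[0],uv[1],1];o=-R.T@s["t"]
    return o+d*(z-o[2])/d[2]
E
python3 - <<'E'
import pickle
from h import *
d=pickle.load(open("s0.pkl","rb"));S,D=d["scene"],d["side"]
np.set_printoptions(precision=4,suppress=True)
A=lambda u,v:(320+u/4,85+v/4)
B=lambda u,v:(220+(u-400)/3.333,160+v/3.333)
C=lambda u,v:(180+u/3.333,245+(v-300)/3.333)
E_=lambda u,v:(290+(u-400)/4,175+(v-300)/4)
# table points first
for n,uv in dict(coasters=A(205,155)).items(): print(n,ray(S,uv,.004))
print("dom a",tri((S,B(563,160)),(D,E_(612,472))),"b",tri((S,B(630,230)),(D,E_(540,420))))
print("handle",tri((S,A(270,97)),(D,C(118,350))))
print("coaster",fit([(S,(-85,75,4),A(145,38)),(S,(85,75,4),A(355,125)),(S,(85,-75,4),A(265,273)),(S,(-85,-75,4),A(42,172)),
 (D,(-85,-75,4),C(337,443)),(D,(-85,75,4),C(202,598)),(D,(85,75,4),C(5,483))],[.5,.2,0,0]))
print("scoop",fit([(S,(40,0,74),A(270,97)),(D,(40,0,74),C(118,350)),(S,(-50,-58,0),A(98,172)),(S,(-50,58,0),A(195,72)),
 (D,(-50,-58,0),C(282,438)),(D,(-50,58,0),C(155,548)),(S,(50,-58,0),A(215,240))],[.5,.2,.004,0]))
print("pen",fit([(S,(-12,-102,30),B(425,180)),(S,(-12,102,30),B(640,18)),(S,(120,102,30),B(760,128)),
 (D,(-12,-102,30),E_(748,431)),(D,(-12,102,30),E_(530,546)),(D,(120,102,30),E_(410,452)),(D,(120,-102,30),E_(613,346))],[.5,0,0,0]))
for n,q in (("a",B(563,160)),("b",B(630,230))): print(n,ray(S,q,.009))
for n,q in (("a",E_(612,472)),("b",E_(540,420))): print(n,ray(D,q,.009))
print("jar top",tri((S,(274,302)),(D,(331,143))),"cup rim",tri((S,(410,165)),(D,(214,220))))
for q in ((201,238),(247,277),(177,341),(131,297)): print("cad",ray(S,q,.095))
for q in ((392,136),(419,155)): print("cadD",ray(D,q,.095))
E
```

```text
coasters [0.4996 0.3267 0.004 ]
dom a (array([ 0.476 , -0.0502,  0.006 ]), np.float64(0.12403147762579536)) b (array([ 0.5512, -0.0598,  0.006 ]), np.float64(0.044838722426686815))
handle (array([0.5365, 0.3306, 0.0833]), np.float64(0.16983914046223916))
coaster (array([ 0.4935,  0.3282, -0.0002,  0.1929]), array([1.4, 0.5, 0.4, 0.1, 0.1, 0.3, 0.9, 0.5, 0.5, 0.8, 0.8, 1. , 0.6,
       0.1]))
scoop (array([0.499 , 0.3265, 0.0063, 0.0591]), array([0.1, 1.7, 0.1, 0.1, 0.5, 0.7, 0.9, 0.4, 0. , 0.1, 0.3, 0.1, 0.9,
       0.1]))
pen (array([ 0.4456, -0.0341, -0.0022, -0.1111]), array([1.5, 0.3, 0.4, 0.1, 0.8, 0.4, 0.3, 1.1, 1. , 2.2, 1.2, 0.5, 0.6,
       0.7]))
a [ 0.4777 -0.051   0.009 ]
b [ 0.5524 -0.0607  0.009 ]
a [ 0.4735 -0.0477  0.009 ]
b [ 0.5487 -0.0571  0.009 ]
jar top (array([ 0.6719, -0.2237,  0.0987]), np.float64(0.07952772864030025)) cup rim (array([0.6738, 0.2381, 0.0616]), np.float64(0.34484155722132187))
cad [ 0.4632 -0.225   0.095 ]
cad [ 0.5959 -0.2219  0.095 ]
cad [ 0.5883 -0.3901  0.095 ]
cad [ 0.458  -0.3952  0.095 ]
cadD [ 0.5604 -0.4046  0.095 ]
cadD [ 0.4323 -0.36    0.095 ]
```

The scoop, pen and domino heights agree with the text: coaster 0 mm, scoop about 5 mm, dominoes 6 mm, jar 99 mm, cup 62 mm. Next I'll write a planner that prints rows, then fly past the pen to the scoop and look with the wrist camera.

```bash
cat >plan.py <<'E'
import numpy as np
from scipy.spatial.transform import Rotation as Ro
from plant import env
def down(yaw,pitch=0):  # tool orientation for scoop yaw; tool x = -scoop x; pitch>0 = lip down
    S=Ro.from_euler("ZY",[yaw,-pitch])
    return S*Ro.from_matrix(np.array([[-1,0,0],[0,1,0],[0,0,-1]]).T)
def rows(p0,R0,p1,R1,n,g):
    out=[];rv=(R0.inv()*R1).as_rotvec()
    if n is None: n=int(np.ceil(max(np.abs(p1-p0).max()/.0299,np.linalg.norm(p1-p0)/.03,np.abs(rv).max()/.149,1)))
    for i in range(n):
        Ri=R0*Ro.from_rotvec(rv*i/n)
        d=Ri.inv().apply((p1-p0)/n)/.03
        out.append([round(float(v),2)+0 for v in (*d,*(rv/n/.15),g)])
    return out
def plan(wps,g):  # wps: (pos,R,n or None), from the measured pose
    s=env.get_state();p,R=np.array(s["ee_pos"]),Ro.from_matrix(s["tool_rot"])
    for q,R1,n in wps:
        q=np.array(q,float);r=rows(p,R,q,R1,n,g);print(len(r))
        for k in range(0,len(r),12):print(str(r[k:k+12]).replace(" ",""))
        p,R=q,R1
E
python3 - <<'E'
from plan import *;import pickle
s=env.get_state();w=pickle.load(open("s0.pkl","rb"))["wrist"]
R=np.array(w["R"]);c=-R.T@w["t"];T=np.array(s["tool_rot"])
print("cam in tool",T.T@(c-s["ee_pos"]),"axes",(R@T).round(2).tolist())
plan([([.42,-.02,.30],down(-.11-.9),18),([.50,.31,.30],down(.06),12)],1)
E
```

```text
cam in tool [ 0.07447294  0.00026422 -0.14094936] axes [[0.0, 1.0, 0.0], [-0.96, 0.0, -0.29], [-0.29, -0.0, 0.96]]
18
[[0.7,-0.63,-0.13,0.0,0.0,-0.64,1.0],[0.75,-0.56,-0.13,0.0,0.0,-0.64,1.0],[0.8,-0.48,-0.13,0.0,0.0,-0.64,1.0],[0.85,-0.4,-0.13,0.0,0.0,-0.64,1.0],[0.88,-0.32,-0.13,0.0,0.0,-0.64,1.0],[0.91,-0.24,-0.13,0.0,0.0,-0.64,1.0],[0.93,-0.15,-0.13,0.0,0.0,-0.64,1.0],[0.94,-0.06,-0.13,0.0,0.0,-0.64,1.0],[0.94,0.03,-0.13,0.0,0.0,-0.64,1.0],[0.93,0.12,-0.13,0.0,0.0,-0.64,1.0],[0.91,0.21,-0.13,0.0,0.0,-0.64,1.0],[0.89,0.29,-0.13,0.0,0.0,-0.64,1.0]]
[[0.86,0.38,-0.13,0.0,0.0,-0.64,1.0],[0.82,0.46,-0.13,0.0,0.0,-0.64,1.0],[0.77,0.53,-0.13,0.0,0.0,-0.64,1.0],[0.72,0.61,-0.13,0.0,0.0,-0.64,1.0],[0.65,0.67,-0.13,0.0,0.0,-0.64,1.0],[0.59,0.73,-0.13,0.0,0.0,-0.64,1.0]]
12
[[0.66,0.68,0.0,0.0,0.0,-0.59,1.0],[0.6,0.73,0.0,0.0,0.0,-0.59,1.0],[0.53,0.78,0.0,0.0,0.0,-0.59,1.0],[0.46,0.83,0.0,0.0,0.0,-0.59,1.0],[0.38,0.86,0.0,0.0,0.0,-0.59,1.0],[0.3,0.89,0.0,0.0,0.0,-0.59,1.0],[0.22,0.92,0.0,0.0,0.0,-0.59,1.0],[0.14,0.93,0.0,0.0,0.0,-0.59,1.0],[0.06,0.94,0.0,0.0,0.0,-0.59,1.0],[-0.03,0.94,0.0,0.0,0.0,-0.59,1.0],[-0.11,0.94,0.0,0.0,0.0,-0.59,1.0],[-0.2,0.92,0.0,0.0,0.0,-0.59,1.0]]
```

```bash
python3 -m pendant '[[0.7,-0.63,-0.13,0,0,-0.64,1],[0.75,-0.56,-0.13,0,0,-0.64,1],[0.8,-0.48,-0.13,0,0,-0.64,1],[0.85,-0.4,-0.13,0,0,-0.64,1],[0.88,-0.32,-0.13,0,0,-0.64,1],[0.91,-0.24,-0.13,0,0,-0.64,1],[0.93,-0.15,-0.13,0,0,-0.64,1],[0.94,-0.06,-0.13,0,0,-0.64,1],[0.94,0.03,-0.13,0,0,-0.64,1],[0.93,0.12,-0.13,0,0,-0.64,1],[0.91,0.21,-0.13,0,0,-0.64,1],[0.89,0.29,-0.13,0,0,-0.64,1]]' 
python3 -m pendant '[[0.86,0.38,-0.13,0,0,-0.64,1],[0.82,0.46,-0.13,0,0,-0.64,1],[0.77,0.53,-0.13,0,0,-0.64,1],[0.72,0.61,-0.13,0,0,-0.64,1],[0.65,0.67,-0.13,0,0,-0.64,1],[0.59,0.73,-0.13,0,0,-0.64,1],[0,0,0,0,0,0,1],[0,0,0,0,0,0,1]]'
python3 - <<'E'
from plant import env;import cv2,pickle
w=env.snapshot("wrist");pickle.dump(w,open("w1.pkl","wb"));cv2.imwrite("pics/w1.png",w["image"])
E
python3 -m pendant '[[0.66,0.68,0,0,0,-0.59,1],[0.6,0.73,0,0,0,-0.59,1],[0.53,0.78,0,0,0,-0.59,1],[0.46,0.83,0,0,0,-0.59,1],[0.38,0.86,0,0,0,-0.59,1],[0.3,0.89,0,0,0,-0.59,1],[0.22,0.92,0,0,0,-0.59,1],[0.14,0.93,0,0,0,-0.59,1],[0.06,0.94,0,0,0,-0.59,1],[-0.03,0.94,0,0,0,-0.59,1],[-0.11,0.94,0,0,0,-0.59,1],[-0.2,0.92,0,0,0,-0.59,1]]'
python3 -m pendant '[[0,0,0,0,0,0,1],[0,0,0,0,0,0,1]]'
python3 - <<'E'
from plant import env;import cv2,pickle
w=env.snapshot("wrist");pickle.dump(w,open("w2.pkl","wb"));cv2.imwrite("pics/w2.png",w["image"])
E
```

```text
t: 1.35
ee_pos: [0.3493, -0.1721, 0.278]
tool_rot: [[0.003, 1.0, -0.0], [1.0, -0.003, 0.0], [0.0, -0.0, -1.0]]
contact_force: [0.1, 0.2, 0.6]
width: 1.003
finger_force: 0.0
t: 2.15
ee_pos: [0.418, -0.0188, 0.3012]
tool_rot: [[-0.539, 0.842, -0.001], [0.842, 0.539, -0.0], [0.0, -0.001, -1.0]]
contact_force: [0.6, -0.3, -0.7]
width: 0.999
finger_force: 0.0
t: 3.4
ee_pos: [0.4972, 0.3109, 0.3012]
tool_rot: [[-0.998, -0.061, -0.0], [-0.061, 0.998, -0.001], [0.0, -0.001, -1.0]]
contact_force: [0.5, -0.3, 0.5]
width: 1.001
finger_force: 0.0
t: 3.6
ee_pos: [0.4967, 0.3104, 0.3008]
tool_rot: [[-0.998, -0.058, -0.001], [-0.058, 0.998, -0.001], [0.001, -0.001, -1.0]]
contact_force: [0.6, -0.2, -0.1]
width: 0.998
finger_force: 0.0
```

View pics/w1.png

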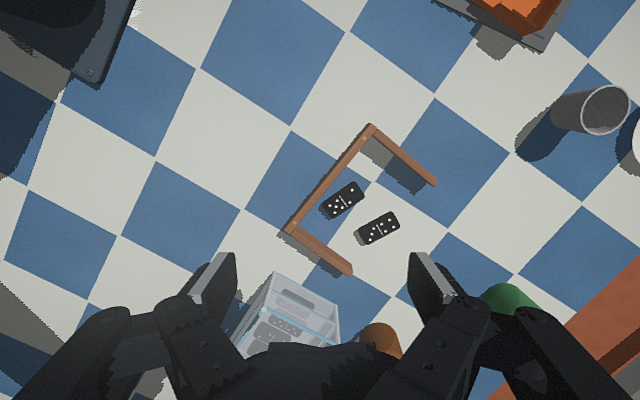

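View pics/w2.png

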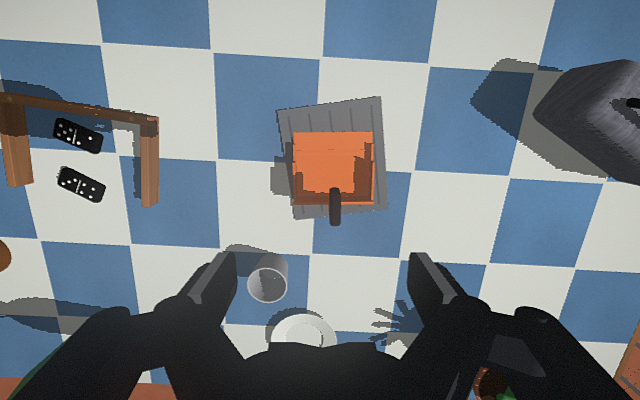

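w1: the pen's outer corners are at (371,123) and (283,234), dominoes at (342,200) and (377,228). w2: the scoop lip runs (293,133)–(371,132), the handle spans (335,188–225), and the coaster corners are (276,110),(381,96),(386,208),(296,219).

```bash
python3 - <<'E'
import pickle
from h import *
from plan import *
np.set_printoptions(precision=4,suppress=True)
d=pickle.load(open("s0.pkl","rb"));S,D=d["scene"],d["side"]
W1,W2=[pickle.load(open(f"w{i}.pkl","rb")) for i in(1,2)]
A=lambda u,v:(320+u/4,85+v/4)
C=lambda u,v:(180+u/3.333,245+(v-300)/3.333)
B=lambda u,v:(220+(u-400)/3.333,160+v/3.333)
E_=lambda u,v:(290+(u-400)/4,175+(v-300)/4)
print("coaster",fit([(W2,(-85,-75,4),(276,110)),(W2,(-85,75,4),(381,96)),(W2,(85,75,4),(386,208)),(W2,(85,-75,4),(296,219))],[.5,.3,0,0.1]))
sc,e=fit([(W2,(-50,-58,1),(293,133)),(W2,(-50,58,1),(371.5,132)),(W2,(50,-58,36),(294,205.5)),(W2,(50,58,36),(373.5,203.5)),
 (W2,(62,0,94),(335,226)), (S,(40,0,74),A(270,97)),(D,(40,0,74),C(118,350)),(D,(-50,-58,0),C(282,438)),(D,(-50,58,0),C(155,548))],[.5,.33,0.004,.05])
print("scoop",sc,e,"grip",place(sc,[[40,0,74]]))
print("pen",fit([(W1,(-12,102,30),(371,123)),(W1,(-12,-102,30),(283,234)),(W1,(120,102,30),(438,181)),(W2,(-12,102,30),(158,116)),(W2,(120,102,30),(157,206)),
 (S,(-12,-102,30),B(425,180)),(S,(-12,102,30),B(640,18)),(S,(120,102,30),B(760,128)),(D,(-12,-102,30),E_(748,431)),(D,(-12,102,30),E_(530,546)),(D,(120,102,30),E_(410,452)),(D,(120,-102,30),E_(613,346))],[.45,-.03,0,-.1]))
print("a",tri((W1,(342,200)),(W2,(78,135)),(S,B(563,160)),(D,E_(612,472))),"b",tri((W1,(377,228)),(W2,(81,185)),(S,B(630,230)),(D,E_(540,420))))
print("caddy",fit([(S,(-65,90,95),(201,238)),(S,(65,90,95),(247,277)),(S,(65,-90,95),(177,341)),(S,(-65,-90,95),(131,297)),(W1,(-65,90,95),(274,271))],[.53,-.3,0,0],(0,1,3)))
g=place(sc,[[40,0,74]])[0]; y=sc[3]
plan([(g+[0,0,.06],down(y),None),(g+[0,0,-.017],down(y),4)],1)
E
```

```text
coaster (array([ 0.4922,  0.3295, -0.0064,  0.1848]), array([0.8, 0.1, 0.9, 0.1, 1.4, 0. , 1.3, 0. ]))
scoop [0.4983 0.3262 0.0053 0.0748] [0.5 0.3 0.8 0.6 0.7 0.  0.5 0.7 0.4 1.8 0.3 1.8 0.1 0.5 0.2 0.1 0.6 0.3] grip [[0.5382 0.3292 0.0793]]
pen (array([ 0.4438, -0.0339, -0.0058, -0.0985]), array([0.3, 0.5, 0.7, 4.1, 0.8, 0.6, 9. , 0.9, 6.8, 1.1, 1.5, 0.3, 0.4,
       0.2, 0.3, 0. , 0.3, 0. , 1.8, 3.8, 0.9, 2.3, 0.3, 0.6]))
a (array([ 0.475 , -0.0496,  0.0046]), np.float64(0.2796451289439369)) b (array([ 0.5501, -0.0589,  0.0041]), np.float64(0.4182991228306239))
caddy (array([ 0.5253, -0.3049,  0.    , -0.0155]), array([ 3.6,  4. ,  0.7,  3.5,  2.3,  2.7,  0.9,  0.2,  1. , 37.2]))
6
[[-0.24,0.09,0.9,0.0,0.0,-0.02,1.0],[-0.24,0.09,0.9,0.0,0.0,-0.02,1.0],[-0.24,0.09,0.9,0.0,0.0,-0.02,1.0],[-0.24,0.09,0.9,0.0,0.0,-0.02,1.0],[-0.24,0.09,0.9,0.0,0.0,-0.02,1.0],[-0.24,0.09,0.9,0.0,0.0,-0.02,1.0]]
4
[[0.0,0.0,0.64,0.0,0.0,0.0,1.0],[0.0,0.0,0.64,0.0,0.0,0.0,1.0],[0.0,0.0,0.64,0.0,0.0,0.0,1.0],[0.0,0.0,0.64,0.0,0.0,0.0,1.0]]
```

```bash
python3 -m pendant '[[-0.24,0.09,0.9,0,0,-0.02,1],[-0.24,0.09,0.9,0,0,-0.02,1],[-0.24,0.09,0.9,0,0,-0.02,1],[-0.24,0.09,0.9,0,0,-0.02,1],[-0.24,0.09,0.9,0,0,-0.02,1],[-0.24,0.09,0.9,0,0,-0.02,1],[0,0,0.64,0,0,0,1],[0,0,0.64,0,0,0,1],[0,0,0.64,0,0,0,1],[0,0,0.64,0,0,0,1]]'
python3 -m pendant '[[0,0,0,0,0,0,-1],[0,0,0,0,0,0,-1],[0,0,0,0,0,0,-1],[0,0,0,0,0,0,-1],[0,0,0,0,0,0,-1],[0,0,0,0,0,0,-1]]' 100
python3 - <<'E'
import pickle
from h import *
np.set_printoptions(precision=4,suppress=True)
d=pickle.load(open("s0.pkl","rb"));S,D=d["scene"],d["side"]
W1=pickle.load(open("w1.pkl","rb"))
B=lambda u,v:(220+(u-400)/3.333,160+v/3.333)
E_=lambda u,v:(290+(u-400)/4,175+(v-300)/4)
print("pen",fit([(W1,(-12,102,30),(371,123)),(W1,(-12,-102,30),(283,234)),(W1,(120,102,30),(438,181)),
 (S,(-12,-102,30),B(425,180)),(S,(-12,102,30),B(640,18)),(S,(120,102,30),B(760,128)),(D,(-12,-102,30),E_(748,431)),(D,(-12,102,30),E_(530,546)),(D,(120,102,30),E_(410,452)),(D,(120,-102,30),E_(613,346))],[.45,-.03,0,-.1]))
E
```

```text
t: 4.65
ee_pos: [0.5388, 0.3285, 0.0626]
tool_rot: [[-0.997, -0.075, 0.0], [-0.075, 0.997, -0.0], [-0.0, -0.0, -1.0]]
contact_force: [0.1, -0.4, -0.5]
width: 0.999
finger_force: 0.0
t: 5.25
ee_pos: [0.5397, 0.3309, 0.0645]
tool_rot: [[-0.997, -0.078, 0.003], [-0.078, 0.997, 0.001], [-0.003, 0.001, -1.0]]
contact_force: [0.3, -1.4, 3.8]
width: 0.148
finger_force: 98.5
pen (array([ 0.4443, -0.035 , -0.0028, -0.0986]), array([0.1, 0.5, 0.4, 2.6, 1.4, 0.6, 1.9, 0.2, 0.6, 0.1, 0.2, 0.2, 0.1,
       1.1, 2. , 2.6, 0.8, 1.2, 0.5, 0.5]))
```

Gripped at 98 N, with a 12.6 mm opening. Next I'll lift, carry the scoop beyond the dominoes and descend to just above the table.

```bash
python3 - <<'E'
from plan import *
y=-.103
plan([([.540,.331,.17],down(.077),4),([.687,-.073,.17],down(y),15),([.687,-.073,.067],down(y),5)],-1)
E
```

```text
4
[[-0.01,0.0,-0.88,0.0,0.01,0.0,-1.0],[0.0,0.0,-0.88,0.0,0.01,0.0,-1.0],[0.0,0.0,-0.88,0.0,0.01,0.0,-1.0],[0.0,0.0,-0.88,0.0,0.01,0.0,-1.0]]
15
[[-0.26,-0.92,0.0,0.0,0.0,0.08,-1.0],[-0.27,-0.92,0.0,0.0,0.0,0.08,-1.0],[-0.28,-0.91,0.0,0.0,0.0,0.08,-1.0],[-0.29,-0.91,0.0,0.0,0.0,0.08,-1.0],[-0.3,-0.91,0.0,0.0,0.0,0.08,-1.0],[-0.31,-0.9,0.0,0.0,0.0,0.08,-1.0],[-0.32,-0.9,0.0,0.0,0.0,0.08,-1.0],[-0.33,-0.9,0.0,0.0,0.0,0.08,-1.0],[-0.34,-0.89,0.0,0.0,0.0,0.08,-1.0],[-0.35,-0.89,0.0,0.0,0.0,0.08,-1.0],[-0.36,-0.88,0.0,0.0,0.0,0.08,-1.0],[-0.38,-0.88,0.0,0.0,0.0,0.08,-1.0]]
[[-0.39,-0.87,0.0,0.0,0.0,0.08,-1.0],[-0.4,-0.87,0.0,0.0,0.0,0.08,-1.0],[-0.41,-0.86,0.0,0.0,0.0,0.08,-1.0]]
5
[[0.0,0.0,0.69,0.0,0.0,0.0,-1.0],[0.0,0.0,0.69,0.0,0.0,0.0,-1.0],[0.0,0.0,0.69,0.0,0.0,0.0,-1.0],[0.0,0.0,0.69,0.0,0.0,0.0,-1.0],[0.0,0.0,0.69,0.0,0.0,0.0,-1.0]]
```

```bash
python3 -m pendant '[[0,0,-0.88,0,0.01,0,-1],[0,0,-0.88,0,0.01,0,-1],[0,0,-0.88,0,0.01,0,-1],[0,0,-0.88,0,0.01,0,-1],[-0.26,-0.92,0,0,0,0.08,-1],[-0.27,-0.92,0,0,0,0.08,-1],[-0.28,-0.91,0,0,0,0.08,-1],[-0.29,-0.91,0,0,0,0.08,-1],[-0.3,-0.91,0,0,0,0.08,-1],[-0.31,-0.9,0,0,0,0.08,-1],[-0.32,-0.9,0,0,0,0.08,-1],[-0.33,-0.9,0,0,0,0.08,-1]]'
python3 -m pendant '[[-0.34,-0.89,0,0,0,0.08,-1],[-0.35,-0.89,0,0,0,0.08,-1],[-0.36,-0.88,0,0,0,0.08,-1],[-0.38,-0.88,0,0,0,0.08,-1],[-0.39,-0.87,0,0,0,0.08,-1],[-0.4,-0.87,0,0,0,0.08,-1],[-0.41,-0.86,0,0,0,0.08,-1],[0,0,0.69,0,0,0,-1],[0,0,0.69,0,0,0,-1],[0,0,0.69,0,0,0,-1],[0,0,0.69,0,0,0,-1],[0,0,0,0,0,0,-1]]'
python3 - <<'E'
from plant import env;import cv2,pickle
import numpy as np
d={n:env.snapshot(n) for n in("scene","side","wrist")};pickle.dump(d,open("s2.pkl","wb"))
a=cv2.resize(d["scene"]["image"][150:350,120:386],(400,300),interpolation=cv2.INTER_CUBIC)
b=cv2.resize(d["side"]["image"][120:255,220:400],(400,300),interpolation=cv2.INTER_CUBIC)
c=cv2.resize(d["wrist"]["image"],(480,300))
cv2.imwrite("pics/m2.png",np.vstack([np.hstack([a,b]),np.pad(c,((0,0),(0,320),(0,0)))]))
E
```

```text
t: 6.45
ee_pos: [0.6173, 0.1141, 0.1672]
tool_rot: [[-1.0, 0.018, -0.007], [0.018, 1.0, -0.0], [0.007, -0.001, -1.0]]
contact_force: [0.2, -0.4, -0.9]
width: 0.154
finger_force: 97.8
t: 7.65
ee_pos: [0.6825, -0.0725, 0.0793]
tool_rot: [[-0.995, 0.102, -0.015], [0.102, 0.995, 0.002], [0.015, 0.0, -1.0]]
contact_force: [-0.2, 0.3, -2.0]
width: 0.149
finger_force: 97.9
```

View pics/m2.png

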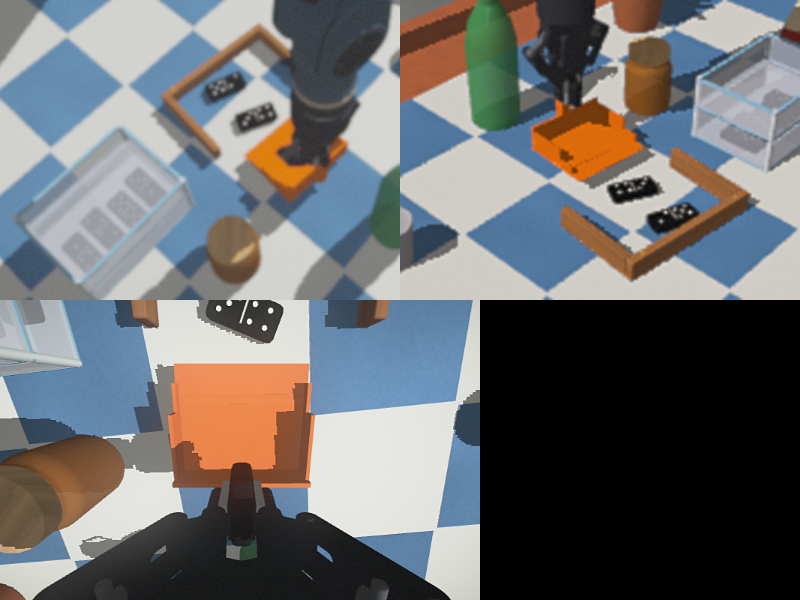

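The scoop is lined up behind domino_b: lip centre and domino both near wrist u≈243 of 480. The lip is up by about 0.015 rad, so I'll level it and lower to the table.

```bash
python3 -m pendant '[[0,0,0.25,0,-0.07,0,-1],[0,0,0.25,0,-0.07,0,-1],[0,0,0.08,0,0,0,-1],[0,0,0,0,0,0,-1],[0,0,0,0,0,0,-1]]'
```

```text
t: 8.3
ee_pos: [0.6858, -0.0733, 0.0675]
tool_rot: [[-0.995, 0.102, 0.015], [0.102, 0.995, -0.003], [-0.015, -0.001, -1.0]]
contact_force: [0.5, 0.1, -1.6]
width: 0.149
finger_force: 97.9
```

```bash
python3 -m pendant '[[0,0,0,0,0,0,-1],[0,0,0,0,0,0,-1]]';python3 -m pendant '[[0,0,0.1,0,0,0,-1],[0,0,0,0,0,0,-1]]';python3 -m pendant '[[0,0,0,0,0,0,-1]]'
```

```text
t: 8.5
ee_pos: [0.6862, -0.0734, 0.0678]
tool_rot: [[-0.995, 0.102, 0.016], [0.102, 0.995, -0.003], [-0.016, -0.001, -1.0]]
contact_force: [0.6, 0.2, -1.0]
width: 0.151
finger_force: 97.9
t: 8.7
ee_pos: [0.6857, -0.0732, 0.0639]
tool_rot: [[-0.995, 0.102, 0.014], [0.102, 0.995, -0.002], [-0.014, -0.001, -1.0]]
contact_force: [0.4, -0.2, -2.7]
width: 0.148
finger_force: 97.9
t: 8.8
ee_pos: [0.6857, -0.0733, 0.0641]
tool_rot: [[-0.995, 0.102, 0.014], [0.102, 0.995, -0.002], [-0.015, -0.001, -1.0]]
contact_force: [-0.9, -0.5, -1.9]
width: 0.152
finger_force: 97.9
```

```bash
python3 -m pendant '[[0,0,0.07,0,0.02,0,-1],[0,0,0,0,0,0,-1],[0,0,0,0,0,0,-1]]';python3 -m pendant '[[0,0,0.05,0,0.0,0,-1],[0,0,0,0,0,0,-1],[0,0,0,0,0,0,-1]]'
```

```text
t: 9.1
ee_pos: [0.6859, -0.0733, 0.0621]
tool_rot: [[-0.995, 0.102, 0.012], [0.102, 0.995, -0.002], [-0.012, -0.001, -1.0]]
contact_force: [-0.3, -0.2, -1.9]
width: 0.146
finger_force: 97.9
t: 9.4
ee_pos: [0.6862, -0.0734, 0.0613]
tool_rot: [[-0.995, 0.102, 0.013], [0.102, 0.995, -0.003], [-0.013, -0.001, -1.0]]
contact_force: [1.1, -0.5, -0.1]
width: 0.149
finger_force: 98.3
```

```bash
python3 -m pendant '[[0.4,0,-0.006,0,0,0,-1],[0.5,0,-0.007,0,0,0,-1],[0.5,0,-0.007,0,0,0,-1],[0.5,0,-0.007,0,0,0,-1],[0.5,0,-0.007,0,0,0,-1],[0.5,0,-0.007,0,0,0,-1],[0.4,0,-0.006,0,0,0,-1],[0,0,0,0,0,0,-1]]'
python3 - <<'E'
from plant import env;import cv2,pickle
import numpy as np
d={n:env.snapshot(n) for n in("side","wrist")}
b=cv2.resize(d["side"]["image"][150:255,260:400],(400,300),interpolation=cv2.INTER_CUBIC)
c=cv2.resize(d["wrist"]["image"][0:300,120:520],(400,300))
cv2.imwrite("pics/m3.png",np.hstack([b,c]))
E
```

```text
t: 10.2
ee_pos: [0.5859, -0.0629, 0.0611]
tool_rot: [[-0.995, 0.102, 0.01], [0.102, 0.995, -0.002], [-0.011, -0.001, -1.0]]
contact_force: [-0.2, -0.0, -0.5]
width: 0.15
finger_force: 97.9
```

View pics/m3.png

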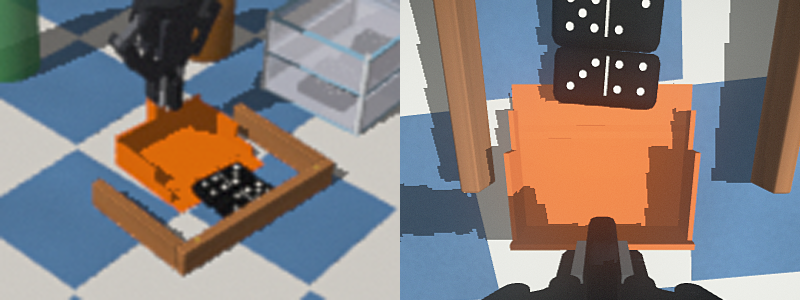

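b is riding up the ramp and its edge meets a: in the right-hand crop b is at (607,80), a at (607,22), the lip at v≈85. I'll drive on to the wall.

```bash
python3 -m pendant '[[0.3,0,0,0,0,0,-1],[0.4,0,0,0,0,0,-1],[0.4,0,0,0,0,0,-1],[0.3,0,0,0,0,0,-1],[0,0,0,0,0,0,-1]]'
python3 -m pendant '[[0.12,0,0,0,0,0,-1],[0,0,0,0,0,0,-1]]'
python3 -m pendant '[[0.08,0,0,0,0,0,-1],[0,0,0,0,0,0,-1]]'
```

```text
t: 10.8
ee_pos: [0.5453, -0.059, 0.061]
tool_rot: [[-0.995, 0.102, 0.012], [0.102, 0.995, -0.003], [-0.013, -0.001, -1.0]]
contact_force: [0.3, -0.2, 1.6]
width: 0.15
finger_force: 98.4
t: 11.0
ee_pos: [0.5432, -0.0588, 0.0614]
tool_rot: [[-0.995, 0.102, 0.015], [0.102, 0.995, -0.003], [-0.015, -0.001, -1.0]]
contact_force: [2.2, -0.2, 3.3]
width: 0.154
finger_force: 98.5
t: 11.2
ee_pos: [0.5407, -0.0586, 0.0613]
tool_rot: [[-0.995, 0.102, 0.014], [0.102, 0.995, -0.003], [-0.014, -0.001, -1.0]]
contact_force: [3.2, 0.3, 3.8]
width: 0.152
finger_force: 98.7
```

```bash
python3 -m pendant '[[0.1,0,0,0,0,0,-1],[0,0,0,0,0,0,-1]]'
python3 -m pendant '[[0.1,0,0,0,0,0,-1],[0,0,0,0,0,0,-1]]'
python3 - <<'E'
from plant import env;import cv2
import numpy as np
d={n:env.snapshot(n) for n in("side","wrist")}
b=cv2.resize(d["side"]["image"][150:255,260:400],(400,300),interpolation=cv2.INTER_CUBIC)
c=cv2.resize(d["wrist"]["image"][0:300,120:520],(400,300))
cv2.imwrite("pics/m4.png",np.hstack([b,c]))
E
```

```text
t: 11.4
ee_pos: [0.5373, -0.0583, 0.0611]
tool_rot: [[-0.995, 0.102, 0.013], [0.102, 0.995, -0.003], [-0.014, -0.001, -1.0]]
contact_force: [4.1, -1.7, 4.4]
width: 0.149
finger_force: 98.8
t: 11.6
ee_pos: [0.5343, -0.0579, 0.0611]
tool_rot: [[-0.995, 0.102, 0.014], [0.102, 0.995, -0.003], [-0.014, -0.001, -1.0]]
contact_force: [4.4, -2.0, 4.7]
width: 0.15
finger_force: 99.0
```

View pics/m4.png

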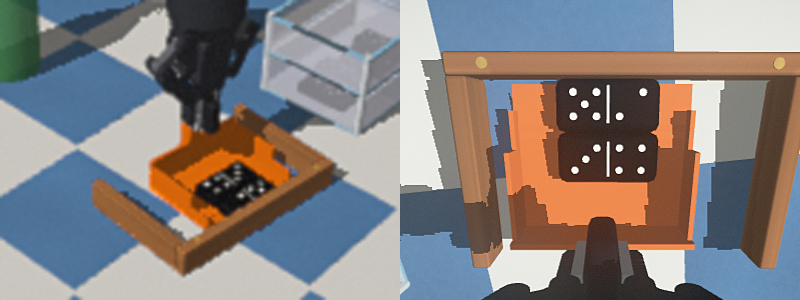

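Both dominoes are on the scoop, with a on the ramp against the wall at v≈105 and b at v≈157. I'll nudge to the stop, then tilt the lip up and lift.

```bash
python3 -m pendant '[[0.1,0,0,0,0,0,-1],[0,0,0,0,0,0,-1]]'
python3 -m pendant '[[-0.15,0,-0.05,0,0.5,0,-1],[-0.15,0,-0.1,0,0.5,0,-1],[-0.2,0,-0.1,0,0.6,0,-1],[-0.2,0,-0.1,0,0.6,0,-1],[0,0,0,0,0,0,-1],[0,0,0,0,0,0,-1]]'
python3 - <<'E'
from plant import env;import cv2
import numpy as np
d={n:env.snapshot(n) for n in("side","wrist")}
b=cv2.resize(d["side"]["image"][150:255,260:400],(400,300),interpolation=cv2.INTER_CUBIC)
c=cv2.resize(d["wrist"]["image"][0:300,120:520],(400,300))
cv2.imwrite("pics/m5.png",np.hstack([b,c]))
E
```

```text
t: 11.9
ee_pos: [0.5318, -0.0577, 0.0612]
tool_rot: [[-0.995, 0.102, 0.014], [0.102, 0.995, -0.003], [-0.015, -0.001, -1.0]]
contact_force: [4.2, -1.7, 5.1]
width: 0.146
finger_force: 99.1
t: 12.5
ee_pos: [0.5508, -0.0593, 0.0649]
tool_rot: [[-0.943, 0.101, -0.318], [0.096, 0.995, 0.032], [0.32, -0.0, -0.947]]
contact_force: [-0.8, -0.4, -2.2]
width: 0.151
finger_force: 98.1
```

View pics/m5.png

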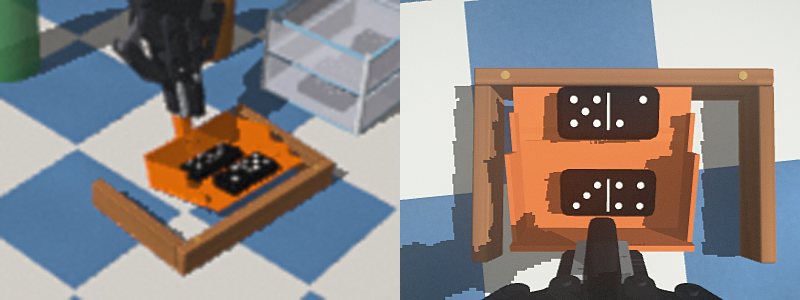

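```bash
python3 -m pendant '[[-0.25,0,-0.12,0,0.7,0,-1],[-0.25,0,-0.12,0,0.7,0,-1],[0,0,0,0,0,0,-1],[0,0,0,0,0,0,-1],[0,0,0,0,0,0,-1]]'
python3 - <<'E'
from plant import env;import cv2
import numpy as np
d={n:env.snapshot(n) for n in("side","wrist")}
b=cv2.resize(d["side"]["image"][150:255,260:400],(400,300),interpolation=cv2.INTER_CUBIC)
c=cv2.resize(d["wrist"]["image"][0:300,120:520],(400,300))
cv2.imwrite("pics/m6.png",np.hstack([b,c]))
E
```

```text
t: 13.1
ee_pos: [0.5685, -0.0612, 0.0704]
tool_rot: [[-0.86, 0.102, -0.501], [0.088, 0.995, 0.05], [0.503, -0.001, -0.864]]
contact_force: [0.5, -0.8, -1.9]
width: 0.149
finger_force: 98.6
```

View pics/m6.png

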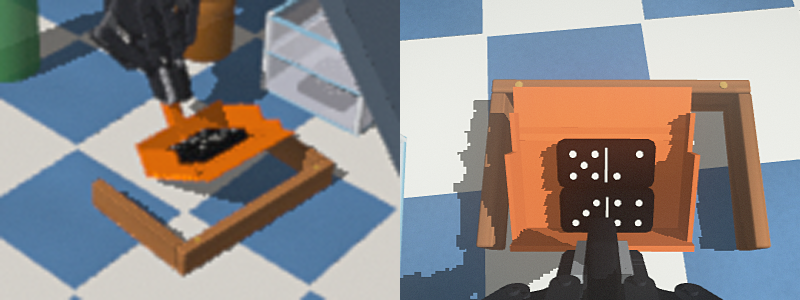

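Both dominoes rest together at the back of the scoop, at (607,163) and (607,207) in the right-hand crop. Now I'll refine the caddy pose from both views and plan the lift and carry.

```bash
python3 - <<'E'
import pickle
from h import *
from plan import *
np.set_printoptions(precision=4,suppress=True)
d=pickle.load(open("s0.pkl","rb"));S,D=d["scene"],d["side"];W1=pickle.load(open("w1.pkl","rb"))
sc=[(S,(-65,90,95),(202.5,237)),(S,(65,90,95),(246,275)),(S,(65,-90,95),(174,342)),(S,(-65,-90,95),(130.5,296))]
sd=[(D,(65,90,95),(354,154)),(D,(-65,90,95),(385,171.5)),(D,(-65,-90,95),(419,155)),(D,(65,-90,95),(391,136)),(D,(-65,90,0),(386,195))]
for o in (sc,sd,sc+sd): print(*fit(o,[.53,-.3,0,0]))
print(ray(W1,(274,271),.095))
s=env.get_state();p=s["ee_pos"]
y=-.103;P=-.45
plan([([.575,-.062,.24],down(y,P),8),([.60,-.27,.26],down(-.3,P),9)],-1)
E
```

```text
[ 0.5133 -0.3059 -0.0229 -0.0209] [0.7 1.2 1.2 0.4 0.7 0.5 1.5 0.7]
[ 0.5501 -0.3759 -0.0494 -0.1112] [1.  0.4 0.  0.5 1.3 3.  0.7 1.5 4.5 0.3]
[ 0.52   -0.3078 -0.0052 -0.0304] [0.7 2.4 0.8 0.4 2.5 1.5 0.5 0.2 3.  1.4 0.3 0.5 0.  5.1 5.5 0.3 4.5 3. ]
[ 0.4336 -0.1623  0.095 ]
8
[[0.33,0.0,-0.62,0.0,-0.06,0.0,-1.0],[0.32,0.0,-0.62,0.0,-0.06,0.0,-1.0],[0.32,0.0,-0.63,0.0,-0.06,0.0,-1.0],[0.31,0.0,-0.63,0.0,-0.06,0.0,-1.0],[0.3,0.0,-0.63,0.0,-0.06,0.0,-1.0],[0.3,0.0,-0.63,0.0,-0.06,0.0,-1.0],[0.29,0.0,-0.64,0.0,-0.06,0.0,-1.0],[0.29,0.0,-0.64,0.0,-0.06,0.0,-1.0]]
9
[[-0.12,-0.76,-0.14,-0.06,0.0,0.13,-1.0],[-0.14,-0.75,-0.15,-0.06,0.0,0.13,-1.0],[-0.15,-0.75,-0.16,-0.06,0.0,0.13,-1.0],[-0.17,-0.74,-0.16,-0.06,0.0,0.13,-1.0],[-0.18,-0.74,-0.17,-0.06,0.0,0.13,-1.0],[-0.2,-0.73,-0.18,-0.06,0.0,0.13,-1.0],[-0.21,-0.73,-0.18,-0.06,0.0,0.13,-1.0],[-0.22,-0.72,-0.19,-0.06,0.0,0.13,-1.0],[-0.24,-0.72,-0.2,-0.06,0.0,0.13,-1.0]]
```

```bash
python3 - <<'E'
import pickle
from h import *
np.set_printoptions(precision=4,suppress=True)
d=pickle.load(open("s0.pkl","rb"));S,D=d["scene"],d["side"];W1=pickle.load(open("w1.pkl","rb"))
sc=[(S,(-65,90,95),(202.5,237)),(S,(65,90,95),(246,275)),(S,(65,-90,95),(174,342)),(S,(-65,-90,95),(130.5,296))]
sd=[(D,(65,90,95),(354,154)),(D,(-65,90,95),(385,171.5)),(D,(-65,90,0),(386,195)),(W1,(-65,90,0),(274,271))]
for o in (sc+sd,): print(*fit(o,[.53,-.3,0,0]),*fit(o,[.53,-.3,0,0],(0,1,3)))
E
python3 -m pendant '[[0.33,0,-0.62,0,-0.06,0,-1],[0.32,0,-0.62,0,-0.06,0,-1],[0.32,0,-0.63,0,-0.06,0,-1],[0.31,0,-0.63,0,-0.06,0,-1],[0.3,0,-0.63,0,-0.06,0,-1],[0.3,0,-0.63,0,-0.06,0,-1],[0.29,0,-0.64,0,-0.06,0,-1],[0.29,0,-0.64,0,-0.06,0,-1],[0,0,0,0,0,0,-1],[0,0,0,0,0,0,-1],[0,0,0,0,0,0,-1]]'
python3 -m pendant '[[-0.12,-0.76,-0.14,-0.06,0,0.13,-1],[-0.14,-0.75,-0.15,-0.06,0,0.13,-1],[-0.15,-0.75,-0.16,-0.06,0,0.13,-1],[-0.17,-0.74,-0.16,-0.06,0,0.13,-1],[-0.18,-0.74,-0.17,-0.06,0,0.13,-1],[-0.2,-0.73,-0.18,-0.06,0,0.13,-1],[-0.21,-0.73,-0.18,-0.06,0,0.13,-1],[-0.22,-0.72,-0.19,-0.06,0,0.13,-1],[-0.24,-0.72,-0.2,-0.06,0,0.13,-1],[0,0,0,0,0,0,-1],[0,0,0,0,0,0,-1]]'
```

```text
[ 0.5205 -0.3066 -0.0023 -0.007 ] [0.2 3.4 0.5 2.4 0.9 1.  0.4 0.7 3.1 1.1 1.  0.1 3.9 2.4 4.7 0.3] [ 0.5207 -0.3059  0.     -0.0024] [0.4 4.1 0.4 3.3 0.6 0.5 0.5 0.4 3.2 0.6 1.  0.7 3.8 1.9 4.5 0.8]
t: 14.3
ee_pos: [0.5761, -0.0619, 0.2375]
tool_rot: [[-0.893, 0.102, -0.438], [0.092, 0.995, 0.044], [0.44, -0.001, -0.898]]
contact_force: [-0.3, 0.7, -3.0]
width: 0.147
finger_force: 98.5
t: 15.4
ee_pos: [0.567, -0.2592, 0.2301]
tool_rot: [[-0.875, 0.29, -0.387], [0.268, 0.957, 0.111], [0.403, -0.007, -0.915]]
contact_force: [0.2, -0.2, -1.6]
width: 0.142
finger_force: 98.4
```

Riding well, so step 1 is met. Now I'll plan the tip with scoop yaw about 0 and the lip over the caddy's middle, lowering as it tilts.

```bash
cat >tip.py <<'E'
from plan import *
def tcp(lip,yaw,pitch):
    S=Ro.from_euler("ZY",[yaw,-pitch]); return np.array(lip)+S.apply([.0915,0,.0605])
def wp(x,z,pitch,n,yaw=0,y=-.306): return (tcp([x,y,z],yaw,pitch),down(yaw,pitch),n)
E
python3 - <<'E'
from tip import *
plan([wp(.49,.15,-.2,5),wp(.50,.12,-.02,3),wp(.51,.105,.2,3),wp(.52,.098,.42,3),wp(.525,.092,.64,3),wp(.53,.09,.85,3)],-1)
E
```

```text
5
[[-0.33,-0.25,0.14,0.11,-0.29,-0.38,-1.0],[-0.31,-0.26,0.16,0.11,-0.29,-0.38,-1.0],[-0.29,-0.28,0.17,0.11,-0.29,-0.38,-1.0],[-0.26,-0.29,0.19,0.11,-0.29,-0.38,-1.0],[-0.24,-0.3,0.21,0.11,-0.29,-0.38,-1.0]]
3
[[-0.04,0.0,0.13,0.0,-0.4,0.0,-1.0],[-0.03,0.0,0.14,0.0,-0.4,0.0,-1.0],[-0.02,0.0,0.14,0.0,-0.4,0.0,-1.0]]
3
[[0.06,0.0,-0.04,0.0,-0.49,0.0,-1.0],[0.05,0.0,-0.05,0.0,-0.49,0.0,-1.0],[0.05,0.0,-0.05,0.0,-0.49,0.0,-1.0]]
3
[[0.08,0.0,-0.11,0.0,-0.49,0.0,-1.0],[0.07,0.0,-0.11,0.0,-0.49,0.0,-1.0],[0.06,0.0,-0.12,0.0,-0.49,0.0,-1.0]]
3
[[0.15,0.0,-0.12,0.0,-0.49,0.0,-1.0],[0.14,0.0,-0.13,0.0,-0.49,0.0,-1.0],[0.13,0.0,-0.14,0.0,-0.49,0.0,-1.0]]
3
[[0.13,0.0,-0.15,0.0,-0.47,0.0,-1.0],[0.12,0.0,-0.15,0.0,-0.47,0.0,-1.0],[0.11,0.0,-0.16,0.0,-0.47,0.0,-1.0]]
```

```bash
python3 -m pendant '[[-0.33,-0.25,0.14,0.11,-0.29,-0.38,-1],[-0.31,-0.26,0.16,0.11,-0.29,-0.38,-1],[-0.29,-0.28,0.17,0.11,-0.29,-0.38,-1],[-0.26,-0.29,0.19,0.11,-0.29,-0.38,-1],[-0.24,-0.3,0.21,0.11,-0.29,-0.38,-1],[0,0,0,0,0,0,-1],[0,0,0,0,0,0,-1],[0,0,0,0,0,0,-1]]'
python3 - <<'E'
from tip import *
s=env.get_state();p=s["ee_pos"];S=Ro.from_matrix(s["tool_rot"])
print("lip",p+S.apply([.0915,0,.0605]),"back",p+S.apply([-.0085,0,.0605]))
plan([wp(.50,.12,-.02,3),wp(.51,.105,.2,3)],-1)
E
```

```text
t: 16.2
ee_pos: [0.5926, -0.3048, 0.1931]
tool_rot: [[-0.981, -0.004, -0.193], [-0.003, 1.0, -0.002], [0.193, -0.002, -0.981]]
contact_force: [0.6, -0.1, -3.1]
width: 0.145
finger_force: 98.4
lip [ 0.49111731 -0.30523017  0.15142069] back [ 0.58923032 -0.30489568  0.13208874]
3
[[-0.03,-0.01,0.16,0.0,-0.39,0.01,-1.0],[-0.02,-0.01,0.16,0.0,-0.39,0.01,-1.0],[-0.01,-0.01,0.16,0.0,-0.39,0.01,-1.0]]
3
[[0.06,0.0,-0.04,0.0,-0.49,0.0,-1.0],[0.05,0.0,-0.05,0.0,-0.49,0.0,-1.0],[0.05,0.0,-0.05,0.0,-0.49,0.0,-1.0]]
```

```bash
python3 -m pendant '[[-0.03,0,0.16,0,-0.39,0,-1],[-0.02,0,0.16,0,-0.39,0,-1],[-0.01,0,0.16,0,-0.39,0,-1],[0.06,0,-0.04,0,-0.49,0,-1],[0.05,0,-0.05,0,-0.49,0,-1],[0.05,0,-0.05,0,-0.49,0,-1],[0,0,0,0,0,0,-1],[0,0,0,0,0,0,-1]]'
python3 -m pendant '[[0.08,0,-0.11,0,-0.49,0,-1],[0.07,0,-0.11,0,-0.49,0,-1],[0.06,0,-0.12,0,-0.49,0,-1],[0,0,0,0,0,0,-1],[0,0,0,0,0,0,-1],[0,0,0,0,0,0,-1],[0.15,0,-0.12,0,-0.49,0,-1],[0.14,0,-0.13,0,-0.49,0,-1],[0.13,0,-0.14,0,-0.49,0,-1],[0,0,0,0,0,0,-1]]'
python3 -m pendant '[[0.13,0,-0.15,0,-0.47,0,-1],[0.12,0,-0.15,0,-0.47,0,-1],[0.11,0,-0.16,0,-0.47,0,-1],[0,0,0,0,0,0,-1],[0,0,0,0,0,0,-1]]'
python3 - <<'E'
from tip import *;import pickle,cv2
from h import proj
s=env.get_state();p=s["ee_pos"];S=Ro.from_matrix(s["tool_rot"])
print("lip",p+S.apply([.0915,0,.0605]))
d={n:env.snapshot(n) for n in("scene","side","wrist")};pickle.dump(d,open("s3.pkl","wb"))
# dark/white-pip pixels per view in caddy region
d0=pickle.load(open("s0.pkl","rb"))
for n in("scene","side","wrist"):
    im=d[n]["image"].astype(int);dark=(im.max(2)<45).astype("uint8")
    k,_,st,ce=cv2.connectedComponentsWithStats(dark)
    q=proj(d[n],[[.521,-.306,.06]])[0]
    print(n,"caddy",q.round(),[(st[i,4],ce[i].round().tolist()) for i in range(1,k) if st[i,4]>25 and np.linalg.norm(ce[i]-q)<130])
E
```

```text
t: 17.0
ee_pos: [0.5869, -0.3056, 0.1825]
tool_rot: [[-0.98, -0.003, 0.199], [-0.003, 1.0, -0.001], [-0.199, -0.002, -0.98]]
contact_force: [-0.1, -0.3, -2.5]
width: 0.15
finger_force: 98.5
t: 18.0
ee_pos: [0.5597, -0.3051, 0.1919]
tool_rot: [[-0.803, -0.002, 0.596], [-0.001, 1.0, 0.002], [-0.596, 0.001, -0.803]]
contact_force: [-0.2, -0.6, -1.6]
width: 0.151
finger_force: 98.7
t: 18.5
ee_pos: [0.5451, -0.3066, 0.1992]
tool_rot: [[-0.657, -0.003, 0.754], [-0.005, 1.0, 0.0], [-0.754, -0.003, -0.657]]
contact_force: [0.6, -0.5, -0.8]
width: 0.148
finger_force: 98.7
lip [ 0.53052925 -0.30703548  0.09044354]
scene caddy [193. 290.] []
side caddy [384. 161.] [(np.int32(269), [476.0, 84.0]), (np.int32(170), [422.0, 106.0]), (np.int32(28), [333.0, 110.0]), (np.int32(26), [387.0, 112.0]), (np.int32(38), [389.0, 120.0]), (np.int32(34), [390.0, 164.0])]
wrist caddy [325.  37.] [(np.int32(37), [308.0, 5.0]), (np.int32(27), [350.0, 5.0])]
```

Counting dark pixels on the scoop floor in the wrist view, which rides with the scoop, against the empty-scoop image:

```bash
python3 - <<'E'
import pickle,cv2,numpy as np
a=pickle.load(open("s2.pkl","rb"))["wrist"]["image"];b=pickle.load(open("s3.pkl","rb"))["wrist"]["image"]
for im in(a,b):
    for v in range(0,216,24):
        r=im[v:v+24,240:404].astype(int)
        print([(("O" if (c:=r[:,i:i+20].reshape(-1,3).mean(0))[2]>c[0]+60 else "D" if c.max()<70 else "w" if c.min()>150 else "b")) for i in range(0,160,20)], (r.max(2)<60).sum())
    print()
E
```

```text
['w', 'b', 'b', 'b', 'b', 'b', 'b', 'w'] 1483
['w', 'w', 'w', 'b', 'b', 'b', 'b', 'w'] 227
['w', 'w', 'w', 'w', 'w', 'w', 'w', 'w'] 3
['O', 'O', 'O', 'O', 'O', 'O', 'O', 'O'] 0
['O', 'O', 'O', 'O', 'O', 'O', 'O', 'O'] 0
['O', 'O', 'O', 'O', 'O', 'O', 'O', 'O'] 0
['O', 'O', 'O', 'O', 'O', 'O', 'O', 'O'] 0
['O', 'O', 'O', 'O', 'O', 'O', 'O', 'O'] 0
['O', 'O', 'O', 'O', 'O', 'O', 'O', 'O'] 0

['w', 'w', 'D', 'b', 'b', 'b', 'b', 'w'] 1601
['w', 'w', 'w', 'w', 'w', 'w', 'w', 'w'] 153
['w', 'w', 'w', 'w', 'w', 'w', 'w', 'w'] 0
['w', 'w', 'w', 'w', 'w', 'w', 'w', 'w'] 0
['O', 'O', 'O', 'O', 'O', 'O', 'O', 'O'] 0
['O', 'O', 'O', 'O', 'O', 'O', 'O', 'O'] 0
['O', 'O', 'O', 'O', 'O', 'O', 'O', 'O'] 0
['O', 'O', 'O', 'O', 'O', 'O', 'O', 'O'] 0
['O', 'O', 'O', 'O', 'O', 'O', 'O', 'O'] 0
```

The scoop is empty. I'll raise it clear, level it and check where the dominoes landed.

```bash
python3 -m pendant '[[-0.6,0,-0.53,0,0,0,-1],[-0.7,0,-0.63,0,0,0,-1],[-0.7,0,-0.63,0,0,0,-1],[-0.3,0,-0.27,0,0.5,0,-1],[0,0,0,0,0.9,0,-1],[0,0,0,0,0.9,0,-1],[0,0,0,0,0.9,0,-1],[0,0,0,0,0.9,0,-1],[0,0,0,0,0.9,0,-1],[0,0,0,0,0.67,0,-1],[0,0,0,0,0,0,-1]]'
python3 - <<'E'
from tip import *;import pickle,cv2
from h import proj,ray
d={n:env.snapshot(n) for n in("scene","side","wrist")};pickle.dump(d,open("s4.pkl","wb"))
d0=pickle.load(open("s0.pkl","rb"))
for n in("scene","side"):
    df=((d[n]["image"].max(2)<75)&(d0[n]["image"].max(2)>95)).astype("uint8")
    k,_,st,ce=cv2.connectedComponentsWithStats(df)
    q=proj(d[n],[[.521,-.306,.06]])[0]
    print(n,q.round(),[(st[i].tolist(),ray(d[n],ce[i],.061).round(3)) for i in range(1,k) if st[i,4]>15 and np.linalg.norm(ce[i]-q)<80])
    # are dominoes anywhere in pen / table?
w=d["wrist"]["image"].astype(int)
m=((w.max(2)<50)).astype("uint8");m[260:]=0
k,_,st,ce=cv2.connectedComponentsWithStats(m)
print([(st[i].tolist(),ray(d["wrist"],ce[i],.061).round(3)) for i in range(1,k) if st[i,4]>60])
# lip row in wrist views
for f in("s2.pkl","s3.pkl","s4.pkl"):
    w=pickle.load(open(f,"rb"))["wrist"]["image"].astype(int)
    o=(w[:,:,2]-w[:,:,0]>90);print(f,[int(np.argmax(o[60:,u]))+60 for u in(250,280,320,360,395)])
print(env.get_state()["ee_pos"])
E
```

```text
t: 19.75
ee_pos: [0.5474, -0.3056, 0.2866]
tool_rot: [[-1.0, -0.007, 0.001], [-0.007, 1.0, 0.001], [-0.001, 0.001, -1.0]]
contact_force: [0.3, -0.4, -2.5]
width: 0.149
finger_force: 98.6
scene [193. 290.] [([170, 265, 27, 25, 136], array([ 0.487, -0.306,  0.061]))]
side [384. 161.] [([386, 156, 15, 13, 95], array([ 0.497, -0.322,  0.061])), ([392, 163, 11, 9, 23], array([ 0.468, -0.304,  0.061]))]
[]
s2.pkl [85, 85, 85, 85, 85]
s3.pkl [87, 87, 87, 87, 87]
s4.pkl [87, 87, 87, 87, 87]
[ 0.54355452 -0.3057688   0.29118796]
```

```bash
python3 -m pendant '[[0.1,0.9,0,0,0,0,-1],[0.1,0.9,0,0,0,0,-1],[0.1,0.9,0,0,0,0,-1],[0.1,0.9,0,0,0,0,-1],[0.1,0.9,0,0,0,0,-1],[0.1,0.9,0,0,0,0,-1],[0,0,0,0,0,0,-1],[0,0,0,0,0,0,-1]]'
python3 - <<'E'
from tip import *;import pickle,cv2
from h import proj,ray
d={n:env.snapshot(n) for n in("scene","side","wrist")};pickle.dump(d,open("s5.pkl","wb"))
# rectify the caddy floor plane (z=.068, domino tops) from each view, 4 mm cells, print dark/bright map
xs=np.arange(.45,.595,.006);ys=np.arange(-.21,-.41,-.006)
X=np.array([[x,y,.068] for x in xs for y in ys])
for n in("scene","side","wrist"):
    q=proj(d[n],X).astype("float32").reshape(len(xs),len(ys),2)
    g=cv2.remap(d[n]["image"],q[...,0],q[...,1],cv2.INTER_AREA if 0 else 1).max(2)
    print(n);print("\n".join("".join("#" if v<70 else "+" if v<115 else "." for v in r) for r in g[::2]))
    if n!="side": 
        m=(g<75).astype("uint8");k,_,st,ce=cv2.connectedComponentsWithStats(m);print([(s[4],) for s in st[1:]])
plan([([.534,.337,.15],down(.19),None)],-1)
E
```

```text
t: 20.7
ee_pos: [0.5235, -0.1437, 0.2925]
tool_rot: [[-1.0, -0.004, 0.009], [-0.004, 1.0, -0.004], [-0.009, -0.004, -1.0]]
contact_force: [-0.0, -0.4, -1.6]
width: 0.147
finger_force: 98.7
scene
.................................+
...........++#+.................++
..........++###+#+##+...........++
...........#########+...........++
................++##.............+
.................................+
.................................+
..................................
..................................
..................................
..................................
..................................
..................................
[(np.int32(41),)]
side
...............................+..
.......+++++++++++++..............
........+++++++++++++..++.++......
........+##############...........
........+....+##########..........
........+..........+###+..........
..................................
........+.........................
..................................
..................................
............................++....
++.........................+....+.
+++++..
[... 441 characters left out ...]
............
..................................
[(np.int32(57),)]
17
[[-0.02,0.95,0.27,0.0,0.0,-0.07,-1.0],[-0.03,0.95,0.27,0.0,0.0,-0.07,-1.0],[-0.04,0.94,0.27,0.0,0.0,-0.07,-1.0],[-0.05,0.94,0.27,0.0,0.0,-0.07,-1.0],[-0.06,0.94,0.27,0.0,0.0,-0.07,-1.0],[-0.07,0.94,0.27,0.0,0.0,-0.07,-1.0],[-0.08,0.94,0.27,0.0,0.0,-0.07,-1.0],[-0.09,0.94,0.28,0.0,0.0,-0.07,-1.0],[-0.1,0.94,0.28,0.0,0.0,-0.07,-1.0],[-0.11,0.94,0.28,0.0,0.0,-0.07,-1.0],[-0.12,0.94,0.28,0.0,0.0,-0.07,-1.0],[-0.14,0.94,0.28,0.0,0.0,-0.07,-1.0]]
[[-0.15,0.93,0.28,0.0,0.0,-0.07,-1.0],[-0.16,0.93,0.28,0.0,0.0,-0.07,-1.0],[-0.17,0.93,0.28,0.0,0.0,-0.07,-1.0],[-0.18,0.93,0.28,0.0,0.0,-0.07,-1.0],[-0.19,0.93,0.28,0.0,0.0,-0.07,-1.0]]
```

```bash
python3 - <<'E'
import pickle,cv2,numpy as np
from h import *
d=pickle.load(open("s5.pkl","rb"));d0=pickle.load(open("s0.pkl","rb"))
for n in("scene","side"):
    df=((d[n]["image"].max(2)<75)&(d0[n]["image"].max(2)>95)).astype("uint8")
    k,_,st,ce=cv2.connectedComponentsWithStats(df)
    print(n,[(st[i].tolist()) for i in range(1,k) if st[i,4]>25])
# local wrist map at fine grid, darker threshold, incl. pips
w=d["wrist"];xs=np.arange(.44,.53,.004);ys=np.arange(-.25,-.37,-.002)
X=np.array([[x,y,.068] for x in xs for y in ys])
q=proj(w,X).astype("float32").reshape(len(xs),len(ys),2)
g=cv2.remap(w["image"],q[...,0],q[...,1],1)
g=g.max(2)
print("\n".join("".join("#" if v<60 else "+" if v<100 else "-" if v<150 else "." if v<215 else "O" for v in r) for r in g))
E
```

```text
scene [[176, 0, 58, 96, 1650], [138, 18, 8, 12, 36], [100, 52, 19, 14, 155], [186, 88, 73, 95, 3651], [146, 100, 38, 34, 345], [167, 260, 30, 30, 366]]
side [[352, 0, 37, 23, 288], [461, 0, 17, 12, 63], [489, 0, 22, 8, 121], [513, 0, 21, 9, 125], [351, 25, 29, 13, 318], [342, 38, 38, 74, 1660], [523, 51, 9, 10, 65], [513, 57, 83, 158, 3335], [505, 120, 10, 37, 49], [385, 155, 16, 15, 117], [493, 163, 12, 48, 60], [482, 217, 11, 41, 49], [499, 221, 28, 50, 481], [523, 234, 20, 17, 114], [566, 259, 34, 26, 273], [433, 265, 42, 51, 1199], [494, 279, 30, 29, 175]]
OOOOOO...-----+-------------------++---+-+++------++------++
O----------------------------+------+-+++--+-+----------+-+-
O------------------------------------------------------.....
OOOO--------------------------------------------------OOOOOO
OOOOOOOOOOOOOOOOOOOOOOOOOOOOOOOOOOOOOOOOOOOOOOOOOOOOOOOOOOOO
OOOOOOOOOOOOOO.#+++#+-.O....---++++++-.OOOOOOOOOOOOOOOOOOOOO
OOOOOOOO-+++++++++++++#+###############+OOOOOOOOOOOOOOOOOOOO
OOOOOOOO++++++++++++.-+++#+#######+--###.OOOOOOOOOOOOOOOOOOO
OOOOOOOO++++++++++++##+++#+-+##+########.OOOO
[... 169 characters left out ...]
##+###########+......OOOOOOOO
OOOO....-+++++++++++++++.-++-+#####-.-######+.......OOOOOOOO
OOOO......-++++++-++++++++#-+#++#++#########-.......OOOOOOOO
OOOO.............OOO..-++++++++++++##+-+###-........OOOOOOOO
OOOO..-..........OOO.......-+++#++++#+++##+.........OOOOOOOO
OOOOOOOOO........OO.............--+##+++#+..........OOOOOOOO
OOOOOOOOO........OOO...............OO.---...........OOOOOOOO
OOOOOOOOO........OOO...............OO...............OOOOOOOO
OOOOOOOOO........OOO...............OO...............OOOOOOOO
OOOOOOOOO........OOO...............OO...............OOOOOOOO
OOOOOOOOO........OOO...............OO...............OOOOOOOO
OOOOOOOOO........OOOO.............OOO...............OOOOOOOO
```

The map shows two overlapping dominoes inside the caddy's top tier, and nothing dark elsewhere on the table. Carrying the scoop back.

```bash
python3 -m pendant '[[-0.02,0.95,0.27,0,0,-0.07,-1],[-0.03,0.95,0.27,0,0,-0.07,-1],[-0.04,0.94,0.27,0,0,-0.07,-1],[-0.05,0.94,0.27,0,0,-0.07,-1],[-0.06,0.94,0.27,0,0,-0.07,-1],[-0.07,0.94,0.27,0,0,-0.07,-1],[-0.08,0.94,0.27,0,0,-0.07,-1],[-0.09,0.94,0.28,0,0,-0.07,-1],[-0.1,0.94,0.28,0,0,-0.07,-1],[-0.11,0.94,0.28,0,0,-0.07,-1],[-0.12,0.94,0.28,0,0,-0.07,-1],[-0.14,0.94,0.28,0,0,-0.07,-1]]' >/dev/null
python3 -m pendant '[[-0.15,0.93,0.28,0,0,-0.07,-1],[-0.16,0.93,0.28,0,0,-0.07,-1],[-0.17,0.93,0.28,0,0,-0.07,-1],[-0.18,0.93,0.28,0,0,-0.07,-1],[-0.19,0.93,0.28,0,0,-0.07,-1],[0,0,0,0,0,0,-1],[0,0,0,0,0,0,-1],[0,0,0,0,0,0,-1]]'
python3 - <<'E'
from tip import *
plan([([.534,.337,.08],down(.19),4)],-1)
E
```

```text
t: 22.85
ee_pos: [0.5365, 0.3368, 0.1488]
tool_rot: [[-0.984, -0.179, 0.004], [-0.179, 0.984, -0.003], [-0.004, -0.003, -1.0]]
contact_force: [-0.0, 0.5, -2.1]
width: 0.148
finger_force: 98.7
4
[[0.02,0.01,0.57,-0.01,0.01,-0.02,-1.0],[0.02,0.01,0.57,-0.01,0.01,-0.02,-1.0],[0.02,0.01,0.57,-0.01,0.01,-0.02,-1.0],[0.02,0.01,0.57,-0.01,0.01,-0.02,-1.0]]
```

```bash
python3 -m pendant '[[0.02,0.01,0.57,0,0.01,-0.02,-1],[0.02,0.01,0.57,0,0.01,-0.02,-1],[0.02,0.01,0.57,0,0.01,-0.02,-1],[0.02,0.01,0.57,0,0.01,-0.02,-1],[0,0,0.25,0,0,0,-1],[0,0,0,0,0,0,-1],[0,0,0,0,0,0,-1]]'
python3 -m pendant '[[0,0,0.1,0,0,0,-1],[0,0,0,0,0,0,-1],[0,0,0,0,0,0,-1]]'
python3 -m pendant '[[0,0,0.08,0,0,0,-1],[0,0,0,0,0,0,-1],[0,0,0,0,0,0,-1]]'
```

```text
t: 23.55
ee_pos: [0.5341, 0.3381, 0.0736]
tool_rot: [[-0.981, -0.192, -0.001], [-0.192, 0.981, -0.003], [0.001, -0.003, -1.0]]
contact_force: [0.0, 1.3, -1.2]
width: 0.145
finger_force: 98.7
t: 23.85
ee_pos: [0.5337, 0.3387, 0.0703]
tool_rot: [[-0.981, -0.193, -0.001], [-0.193, 0.981, -0.003], [0.001, -0.003, -1.0]]
contact_force: [0.8, 0.1, -1.2]
width: 0.149
finger_force: 98.7
t: 24.15
ee_pos: [0.5332, 0.3384, 0.0671]
tool_rot: [[-0.981, -0.193, -0.002], [-0.193, 0.981, -0.003], [0.003, -0.003, -1.0]]
contact_force: [-0.3, -0.5, -2.0]
width: 0.145
finger_force: 98.7
```

```bash
python3 -m pendant '[[0,0,0.07,0,0,0,-1],[0,0,0,0,0,0,-1],[0,0,0,0,0,0,-1]]'
python3 -m pendant '[[0,0,0.05,0,0,0,-1],[0,0,0,0,0,0,-1],[0,0,0,0,0,0,-1]]'
```

```text
t: 24.45
ee_pos: [0.5335, 0.3385, 0.0653]
tool_rot: [[-0.981, -0.193, -0.001], [-0.193, 0.981, -0.003], [0.002, -0.003, -1.0]]
contact_force: [0.8, 0.4, -0.1]
width: 0.148
finger_force: 99.0
t: 24.75
ee_pos: [0.534, 0.3386, 0.0648]
tool_rot: [[-0.981, -0.193, -0.0], [-0.193, 0.981, -0.003], [0.001, -0.002, -1.0]]
contact_force: [0.2, -0.8, 4.9]
width: 0.148
finger_force: 99.6
```

Landed on the coaster: force went from −2 to +5 N at TCP z 0.065. Release and rise.

```bash
python3 -m pendant '[[0,0,0,0,0,0,-0.5],[0,0,0,0,0,0,0.3],[0,0,0,0,0,0,1],[0,0,0,0,0,0,1],[0,0,0,0,0,0,1],[0,0,0,0,0,0,1]]' 30
python3 -m pendant '[[0,0,-0.5,0,0,0,1],[0,0,-0.9,0,0,0,1],[0,0,-0.9,0,0,0,1],[0,0,-0.9,0,0,0,1],[0,0,-0.9,0,0,0,1],[0,0,-0.9,0,0,0,1],[0,0,-0.9,0,0,0,1],[0,0,-0.9,0,0,0,1],[0,0,0,0,0,0,1],[0,0,0,0,0,0,1]]'
python3 - <<'E'
import pickle,cv2
from plan import *
from h import *
d={n:env.snapshot(n) for n in("scene","side","wrist")};pickle.dump(d,open("s6.pkl","wb"))
w=d["wrist"];im=w["image"].astype(int);o=((im[:,:,2]-im[:,:,0]>90)&(im[:,:,2]-im[:,:,1]>50)).astype("uint8")
k,_,st,ce=cv2.connectedComponentsWithStats(o);i=1+np.argmax(st[1:,4])
c=(_==i).astype("uint8");cn=max(cv2.findContours(c,0,2)[0],key=cv2.contourArea)[:,0]
for f in (lambda p:p[0]+p[1],lambda p:p[1]-p[0]*1): # lip corners: upper left / upper right
    q=cn[np.argmin([f(p) for p in cn])];print("lip corner",q,ray(w,q,.005))
print("expect",place([.4926,.329,.004,.19],[[-50,-58,1],[-50,58,1]]))
# dominoes unchanged in scene? bystanders unchanged?
d0=pickle.load(open("s0.pkl","rb"));d5=pickle.load(open("s5.pkl","rb"))
a,b,e=(x["scene"]["image"].astype(int) for x in(d0,d["scene"] and d,d5))
for n,(u,v) in dict(cup=(409,172),jar=(275,312)).items(): print(n,np.abs(a-b)[v-25:v+25,u-25:u+25].mean())
print("dom",np.abs(b-e)[258:292,165:200].mean())
E
```

```text
t: 25.35
ee_pos: [0.5333, 0.3384, 0.0634]
tool_rot: [[-0.981, -0.193, -0.002], [-0.193, 0.981, -0.003], [0.003, -0.003, -1.0]]
contact_force: [0.7, -0.1, 0.3]
width: 1.0
finger_force: 0.0
t: 26.35
ee_pos: [0.5343, 0.3394, 0.2695]
tool_rot: [[-0.981, -0.193, 0.001], [-0.193, 0.981, -0.002], [-0.001, -0.002, -1.0]]
contact_force: [-0.2, 0.4, -0.4]
width: 0.997
finger_force: 0.0
lip corner [278 101] [0.45668699 0.26457802 0.005     ]
lip corner [366 101] [0.43454393 0.37736814 0.005     ]
expect [[0.4544536  0.26260081 0.005     ]
 [0.43254597 0.3765133  0.005     ]]
cup 2.1613333333333333
jar 2.1384
dom 10.739775910364145
```

The scoop is within 2–3 mm of its place. The domino region changed a little between images, so one last map before handing in.

```bash
python3 - <<'E'
import pickle,cv2
from h import *
xs=np.arange(.45,.595,.008);ys=np.arange(-.21,-.41,-.004)
X=np.array([[x,y,.068] for x in xs for y in ys])
for f in("s5.pkl","s6.pkl"):
  for n in("scene","side"):
    d=pickle.load(open(f,"rb"))[n]
    q=proj(d,X).astype("float32").reshape(len(xs),len(ys),2)
    g=cv2.remap(d["image"],q[...,0],q[...,1],1).max(2)
    print(f,n,int(g.mean()));print("\n".join("".join("#" if v<70 else "+" if v<115 else "." for v in r) for r in g[:11]))
E
```

```text
s5.pkl scene 163
.................................................+
.................++++...........................++
................+####+++++++++..................++
...............+#+#####+#+####+.................++
...............+####+++###+####.................++
................###########+##+.................++
........................++###+...................+
.................................................+
.................................................+
.................................................+
..................................................
s5.pkl side 147
..............................................++..
...........+++++++++++++++++.....................+
...........+++++++++++++++++++....................
............+++++++++++++++++++....++..+++........
............+###################+.................
............+++#####################..............
............+......++###############..............
............+............++########+..............
...............................++++...............
...............................................
[... 509 characters left out ...]
...................++
................................................++
.................................................+
s6.pkl side 143
..++..............................................
.....++....+++++++++++++++++.....................+
.........+++++++++++++++++++++....................
...........++++++++++++++++++++....+..............
............+###################+.................
............+++#####################..............
............+......++##########++###..............
............+............++#######++..............
...............................++++...............
..................................................
............+.....................................
```

The dominoes haven't moved; only shadows changed. Handing in.

```bash
python3 -c "
from plant import env
print(env.job_done(), env.get_state()['t'])"
```

```text
the job is handed in; nothing more can be done
the job is handed in; nothing more can be done
```

I handed the job in at about 26 s of the 58 s allowed, with no verdict returned: by my last images both dominoes lie overlapping in the caddy's top tier, the scoop is on its coaster within about 3 mm of centre, and the cup and jar look unmoved.

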